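Build up the stepped end of a bench-top shield wall in half bond

TASK

Build up the end of the shield wall beside the upright end plate in half bond, bead side up: on the first course lay the half brick against the end plate and a full brick next to it, then start the third course with the other full brick, again against the end plate, so that it bridges the joint between those two. Every brick must sit down fully on the bead below, and because radiation leaks through gaps, slide each one along by feel until it bears on its neighbour and the joint is closed tight, pushing gently without ramming the end plate. Leave the thin split brick and everything else on the bench where they are.

Things in the scene. Friction and masses are not known exactly. Their poses are not given: they have to be found in the camera images.
- frame: steel channel fixed to the bench, 252 x 60 mm, lugs 114 mm overall, holding the fixed first course: two full bricks as brick_a end to end, 240 mm, bead up. Origin: bench level under the joint of the two; x along the wall, away from the end plate, z up. The course starts at the plate, x = -120 mm; its flat top is 54 mm up, so bricks on it have their undersides at 54 mm, third course 104 mm
- end_plate: upright grey steel end plate at one end of the frame, fixed and rigid, 60 mm wide, 6 mm thick, 130 mm high, with gussets on its outer side. Origin: bench level, middle of its inner face, the face that the bricks butt against; x is normal to that face and points along the wall, as the frame's
- brick_a: off-white plastic brick 120 x 50 x 50 mm, 0.2 to 0.4 kg, starts bead up. A rounded bead 7 mm high, 16 mm wide runs along its top; a groove 19 mm wide, 8.5 mm deep along its underside drops over the bead below with 1.5 mm play each side. Origin: centre of the underside; x along its length, y across its width, z up. Ends alike; brick_a and brick_b alike: either takes either place
- brick_b: off-white plastic brick 120 x 50 x 50 mm, 0.2 to 0.4 kg, starts bead up. A rounded bead 7 mm high, 16 mm wide runs along its top; a groove 19 mm wide, 8.5 mm deep along its underside drops over the bead below with 1.5 mm play each side. Origin: centre of the underside; x along its length, y across its width, z up. Ends alike; brick_a and brick_b alike: either takes either place
- half: half brick: as brick_a, of the same section with the same bead and groove, but 60 mm long and half the mass. Origin: centre of its underside; x along its 60 mm length, y across its 50 mm width
- mat: black rubber mat 240 x 340 x 3 mm, fixed to the bench, on which the loose bricks lie (their undersides at 3 mm). Origin: centre of its underside
- split: a thin brick of the same kind: 120 x 50 mm but only 25 mm high (32 mm with its bead), lying among the others on the mat; not needed, leave it. Origin: centre of its underside, x along its length
- level: spirit level, a bare aluminium bar 200 x 22 x 40 mm lying behind the work; leave it. Origin: centre of its underside
- tube_rack: white rack of clear tubes with blue caps, 105 x 230 x 113 mm; leave it. Origin: centre of its underside
- reagent: amber bottle with black cap, 90 mm across, 165 mm tall; leave it. Origin: centre of its base
- tip_box: pale pipette-tip box 89 x 126 x 72 mm; leave it. Origin: centre of its underside
- beaker: glass beaker 80 mm across, 110 mm tall; leave it. Origin: centre of its base
- wash_bottle: white wash bottle with spout, 68 mm across, 195 mm tall; leave it. Origin: centre of its base
- survey_meter: grey hand-held radiation meter with carrying handle, 235 x 85 x 93 mm; leave it. Origin: centre of its underside
Mind the look-alikes: they are no part of the job. What is shaped like the brick_a but brown or green is not meant. Leave any green look-alike of the half alone.

How it is judged:
By the outcome, as a careful person would: the job done as asked, in the order asked, and still so for the second after the job is handed in, with the robot touching nothing.
It also fails if it takes over 70 s, if anything falls off the work surface, if the arm or the gripper's body presses on something with over 40 N, if the wrist force passes 120 N, or if a joint passes its speed limit or range.

ROBOT

A 6-joint arm with a two-finger parallel gripper is mounted at the origin on the work surface. World frame = base frame: x ahead of the robot, y to its left, z up, the work surface at z = 0. Lengths are in m, angles in degrees, forces in N, time in s.
With the tool pointing down it reaches from about 0.375 to 0.9 m from the base axis. Payload 3.1 kg.
Tool frame: the origin (TCP) lies where the fingers leave the gripper's body, on its centre line; the fingertips stand 70 mm ahead of it and the grasp point (between the pads) lies 51 mm ahead of it; y points along the fingers, z is the direction in which the jaws open and shut, and the axes are right-handed (so a half turn about y gives the same grasp; the last joint's range is limited). The gripper opens to 87 mm and grips with 3 to 60 N. Pads are 19 mm wide; open, the fingers measure 117 mm over their backs; the gripper's body (75 mm by 190 mm) begins 51 mm behind the grasp point.
Start: joints at [-75.831, 30.224, 82.088, -0, 67.689, -10.227], TCP at [0.258, -0.569, 0.292] pointing down, gripper open.
Joint ranges: [-176.69, 176.69], [-43.24, 126.21], [12.49, 139.97], [-82, 262], [0, 151.66], [-163.58, 163.58]. Speed limits (degrees/s): [159.86, 159.86, 180, 180, 180, 180].

INTERFACE

Orientations are given as a 3x3 rotation matrix whose columns are the frame's x, y, z axes.
In Python, from rig import bot gives the robot as it stands.
- The arm moves only by the shell command python3 -m pendant 'ROWS'. ROWS is JSON, a list of rows, each a list of 3 entries, a list of its own where there are three numbers: the shift along the tool's x, y, z in cm, then the turn, a rotation vector about the tool's x, y, z in rad, then the closure, from 0 (fully open) to 1 (shut). In form: [[[dx, dy, dz], [ax, ay, az], jaw], ...]. A call has 1 to 20 rows; each row shifts and turns the commanded pose from where the row before left it, along the tool's axes as they then stand; what a row does not reach is not made up. A row lasts 1/12 s, in which the tool goes at most 41.7 mm and 7.16 degrees, less where a joint would pass 70% of its speed; a pose out of reach is approached as far as the arm can. A call with a gripper value outside its range is refused whole. The fingers move at their own pace and stop on an object; the grip force is fixed at half the most. Time passes only in rows, so rows that do not move let the fingers close. It gives the time, the measured TCP pose, the force and the opening at its end, in the units of the state.
- bot.read_state(): the state, without advancing time (a new reading comes with each control period).
- bot.capture(name): name is "side" or "top" or "wrist"; returns a dict with "img" (384x512x3 uint8, red, green, blue), "fx", "fy", "cx", "cy" (pixels), "R" (3x3) and "t" (3): a world point X has camera coordinates R X + t. Camera axes: x right, y down, z forward; pixel columns grow to the right and rows downward; lengths in m; the calibration is good to about 2 mm. The wrist camera is an equidistant fisheye: a pixel r from the principal point sees the ray r / f radians off the axis. A picture is of the moment at which its call begins. There is no depth.
- bot.hand_in(): hands the job in, once; it reports no verdict.
The state is a dict: "time_s": time; "joint_positions": joint angles; "qvel": joint speeds; "tau": joint torques, N m; "position": TCP position; "tcp_rot": TCP orientation; "force": force on the tool from outside, world axes, zero at the start; "moment": the same for the moment, N m; "opening": opening from 0.0 (shut) to 1.0 (fully open).
Only numpy, scipy, OpenCV 4.12 (cv2) and the standard library are available. Lean on these libraries where they do the work, as an engineer would, in place of code of your own. Each camera call takes 0.05 s, during which the arm holds its last target.

## Working session

There is one attempt and no reset: what is moved stays moved. The work goes in short steps, Python scripts to look and compute and a shell command to move; the robot and the scene stay as the last step left them, time stands still between calls to the robot, and variables do not carry over. Pictures are saved under pics/ and viewed, and the job is handed in when it is done.

```bash
ls; mkdir -p pics
python3 - <<'E'
from rig import bot
import cv2,numpy as np
np.set_printoptions(precision=4,suppress=True)
s=bot.read_state()
for k,v in s.items(): print(k,v)
for n in("side","top","wrist"):
    c=bot.capture(n); cv2.imwrite(f"pics/{n}0.png",c["img"][:,:,::-1]); print(n,c["fx"],c["fy"],c["cx"],c["cy"],np.array(c["R"]).tolist(),c["t"])
E
```

```text
pics
time_s 0.0
joint_positions [-75.8331  30.2778  82.1585  -0.0025  67.6881 -10.2255]
qvel [ 0.0499  0.0476  0.0498  0.036  -0.0738  0.0005]
tau [  0.0005 -44.004  -17.659    0.0633   0.0582  -0.0002]
position [ 0.258  -0.5686  0.2913]
tcp_rot [[-0.9107 -0.0006  0.413 ]
 [-0.413   0.0021 -0.9107]
 [-0.0003 -1.     -0.0021]]
force [0.1869 0.4255 0.2005]
moment [-0.0354 -0.0001  0.0073]
opening 0.9992043242574626
side 419.4549994056721 419.4549994056721 251.71625480560468 197.00780023590426 [[-0.7194392549288089, -0.6942221784244911, -0.02151105415905742], [-0.42458351109555204, 0.46409445163475455, -0.7773964124355149], [0.5496689918244007, -0.5501562568447168, -0.6286430564965756]] [0.4186 0.2375 1.2669]
top 403.7189941154939 403.7189941154939 250.33621172812468 191.3025979075027 [[-0.016070655735310767, -0.9998523510350383, 0.006083597122078695], [-0.9961858845022402, 0.015489244991036927, -0.08587063996557259], [0.08576373092821045, -0.0074403910726707516, -0.9962877210113349]] [0.039  0.5355 1.344 ]
wrist 297.3186396354542 297.3186396354542 256.6179114313845 194.28522219151478 [[0.41317029870183847, -0.9106524662205498, -0.0015459744710403245], [-0.8786385187236696, -0.3990903509948333, 0.2621473729753888], [-0.23934213520755257, -0.10695315567692412, -0.965026613521637]] [-0.6244 -0.0324  0.3897]
```

View pics/side0.png

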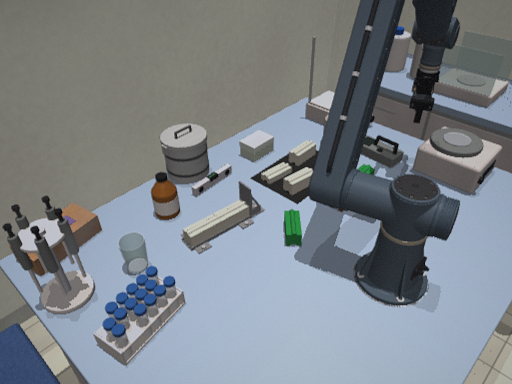

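View pics/top0.png

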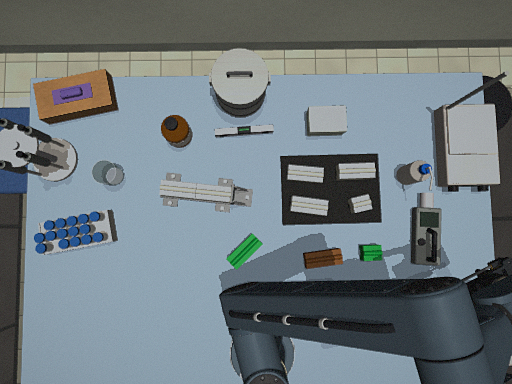

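View pics/wrist0.png

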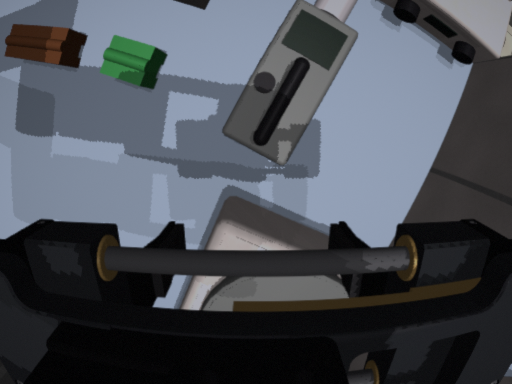

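Candidates on the mat in the top view: long white at (306,173), (357,171) and (309,206), and a short white one at (361,204). The green one at (370,252), the brown at (323,258) and the green at (244,250) are look-alikes. I'll enlarge the mat in both views to pick out the split.

Run:
```python
import cv2,numpy as np
t=cv2.imread("pics/top0.png")[145:235,150:390]; s=cv2.imread("pics/side0.png")[125:255,170:350]
cv2.imwrite("pics/t1.png",cv2.resize(t,None,fx=3.3,fy=3.3,interpolation=cv2.INTER_CUBIC))
cv2.imwrite("pics/s1.png",cv2.resize(s,None,fx=4,fy=4,interpolation=cv2.INTER_CUBIC))
```

```text
(no output)
```

View pics/t1.png

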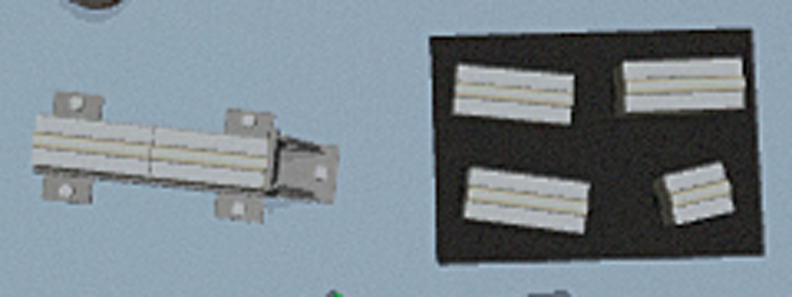

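View pics/s1.png

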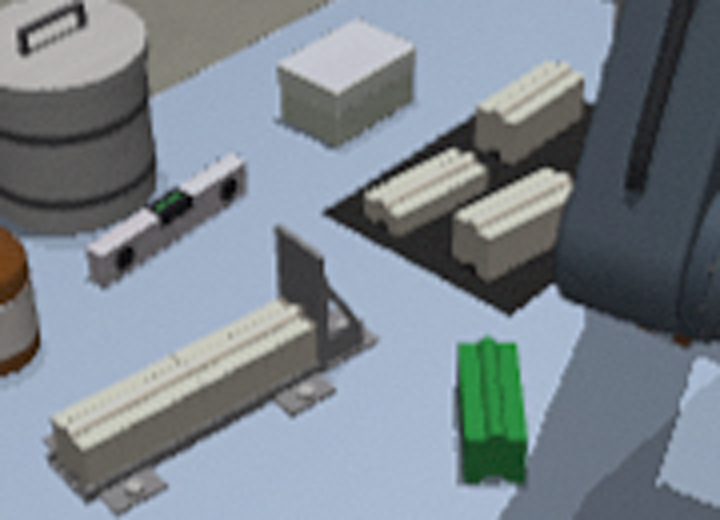

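In the side crop, the brick at mat front-left, top view (306,173), is clearly about half the height, so it is the split. The full bricks are at top (357,171) and (309,206), and the white half is at (361,204). Next I measure the top faces.

```bash
cat > h.py <<'E'
import cv2,numpy as np
from rig import bot
np.set_printoptions(precision=4,suppress=True)
def ray(c,p,z):
    R=np.array(c["R"]);t=np.array(c["t"]);C=-R.T@t
    p=np.atleast_2d(np.asarray(p,float))
    a=(p[:,0]-c["cx"])/c["fx"];b=(p[:,1]-c["cy"])/c["fy"]
    d=np.stack([a,b,np.ones_like(a)],1)@R
    return C+d*((z-C[2])/d[:,2])[:,None]
def proj(c,X):
    q=np.atleast_2d(X)@np.array(c["R"]).T+np.array(c["t"])
    return np.stack([q[:,0]/q[:,2]*c["fx"]+c["cx"],q[:,1]/q[:,2]*c["fy"]+c["cy"]],1)
def rects(c,roi,z,thr,up=4,amin=150):
    x0,y0,x1,y1=roi
    g=c["img"][y0:y1,x0:x1].astype(np.uint8)
    g=cv2.resize(g,None,fx=up,fy=up,interpolation=cv2.INTER_CUBIC)
    m=(g.min(2)>thr).astype(np.uint8)
    m=cv2.morphologyEx(m,cv2.MORPH_CLOSE,np.ones((9,9)))
    m=cv2.morphologyEx(m,cv2.MORPH_OPEN,np.ones((9,9)))
    out=[]
    for k in cv2.findContours(m,cv2.RETR_EXTERNAL,cv2.CHAIN_APPROX_NONE)[0]:
        if cv2.contourArea(k)<amin*up*up: continue
        px=(k[:,0]+.5)/up-.5+[x0,y0]
        W=ray(c,px,z)[:,:2]
        (cx,cy),(w,h),a=cv2.minAreaRect((W*1000).astype(np.float32))
        if w<h: w,h,a=h,w,a+90
        out.append((px.mean(0),cx,cy,w,h,(a+90)%180-90))
    return out
E
python3 - <<'E'
from h import *
c=bot.capture("top")
g=c["img"]
for p in [(306,168),(306,173),(357,166),(357,171),(312,175),(361,199),(200,185),(200,190),(337,172),(300,185)]: print(p,g[p[1],p[0]])
for thr in(120,140,160):
  print(thr)
  for r in rects(c,(278,150,384,228),.053,thr)+rects(c,(155,165,240,215),.054,thr): print([np.round(v,1) for v in r])
E
```

```text
(306, 168) [173 181 181]
(306, 173) [172 175 181]
(357, 166) [173 178 182]
(357, 171) [168 172 161]
(312, 175) [168 164 142]
(361, 199) [171 175 180]
(200, 185) [172 177 181]
(200, 190) [178 181 168]
(337, 172) [65 65 58]
(300, 185) [43 48 42]
120
[array([330.5, 188.5]), np.float64(539.8), np.float64(-236.9), np.float64(355.7), np.float64(259.2), np.float64(89.1)]
[array([198.8, 190. ]), np.float64(542.5), np.float64(207.7), np.float64(281.8), np.float64(165.3), np.float64(89.1)]
140
[array([330.5, 188.5]), np.float64(539.8), np.float64(-236.9), np.float64(355.7), np.float64(259.2), np.float64(89.1)]
[array([197. , 194.7]), np.float64(542.5), np.float64(207.7), np.float64(281.8), np.float64(165.3), np.float64(89.1)]
160
[array([308.3, 205.4]), np.float64(484.0), np.float64(-163.2), np.float64(118.0), np.float64(48.3), np.float64(81.7)]
[array([361.5, 203.1]), np.float64(488.5), np.float64(-336.4), np.float64(59.3), np.float64(48.4), np.float64(-77.8)]
[array([306.7, 173.4]), np.float64(591.2), np.float64(-153.0), np.float64(116.1), np.float64(47.3), np.float64(84.1)]
[array([355. , 170.9]), np.float64(598.4), np.float64(-324.8), np.float64(118.1), np.float64(48.0), np.float64(-89.5)]
[array([194.7, 190.3]), np.float64(539.5), np.float64(214.5), np.float64(235.9), np.float64(48.6), np.float64(83.1)]
```

```bash
cat >> h.py <<'E'
def plan(target,yaw_deg,N,s=None):
    """constant row (cm,rad) repeated N times from measured pose; yaw = world angle of tool z (tool down)"""
    s=s or bot.read_state(); R0=np.array(s["tcp_rot"]);p=np.array(s["position"])
    y0=np.degrees(np.arctan2(R0[1,2],R0[0,2])); dy=(yaw_deg-y0+180)%360-180
    a=-np.radians(dy)/N   # tool y is down
    Ra=cv2.Rodrigues(np.array([0,a,0]))[0]
    S=sum(np.linalg.matrix_power(Ra,k) for k in range(N))
    d=np.linalg.solve(S,R0.T@(np.array(target)-p))*100
    print("N",N,"dyaw %.1f"%dy,"row [%.2f,%.2f,%.2f],[0,%.4f,0]"%(*d,a),"|d| %.1fmm %.2fdeg"%(np.linalg.norm(d)*10,abs(np.degrees(a))))
E
python3 - <<'E'
from h import *
c=bot.capture("side");T=bot.capture("top");w=bot.capture("wrist")
for n,k in(("side",c),("top",T),("wrist",w)): print(n,-np.array(k["R"]).T@np.array(k["t"]))
print("cap",ray(T,(171,124),.165),"bottle base",ray(c,(166,212),0), ray(c,(163,177),.165))
u=np.array([np.cos(np.radians(83.1)),np.sin(np.radians(83.1)),0]);v=np.array([-u[1],u[0],0]);o=np.array([.5395,.2145,.054])
im=cv2.resize(c["img"][160:260,160:290][:,:,::-1],None,fx=6,fy=6,interpolation=cv2.INTER_CUBIC)
P=lambda X:tuple(int(i) for i in ((proj(c,X)[0]-[160,160]+.5)*6))
for a,b in((-.12,-.025),(-.12,.025),(.12,-.025),(.12,.025),(0,.025),(0,-.025)):
    cv2.circle(im,P(o+a*u+b*v),3,(0,0,255),-1)
for b in(-.03,.03): cv2.circle(im,P(o-.12*u+b*v+[0,0,.076]),3,(255,0,0),-1)
cv2.imwrite("pics/s2.png",im)
im=cv2.resize(T["img"][160:220,150:260][:,:,::-1],None,fx=7,fy=7,interpolation=cv2.INTER_CUBIC)
P=lambda X:tuple(int(i) for i in ((proj(T,X)[0]-[150,160]+.5)*7))
for a,b in((-.12,-.025),(-.12,.025),(.12,-.025),(.12,.025),(0,.025),(0,-.025)):
    cv2.circle(im,P(o+a*u+b*v),3,(0,0,255),-1)
for b in(-.03,.03): cv2.circle(im,P(o-.12*u+b*v+[0,0,.076]),3,(255,0,0),-1)
cv2.imwrite("pics/t2.png",im)
plan([.4885,-.3364,.150],12.2,12)
E
```

```text
side [-0.2944  0.8774  0.99  ]
top [0.4188 0.0407 1.3848]
wrist [ 0.3228 -0.5401  0.3841]
cap [[0.7352 0.2721 0.165 ]] bottle base [[0.7404 0.2826 0.    ]] [[0.7205 0.2794 0.165 ]]
N 12 dyaw 77.8 row [-2.85,1.18,0.75],[0,-0.1132,0] |d| 31.8mm 6.48deg
```

View pics/s2.png

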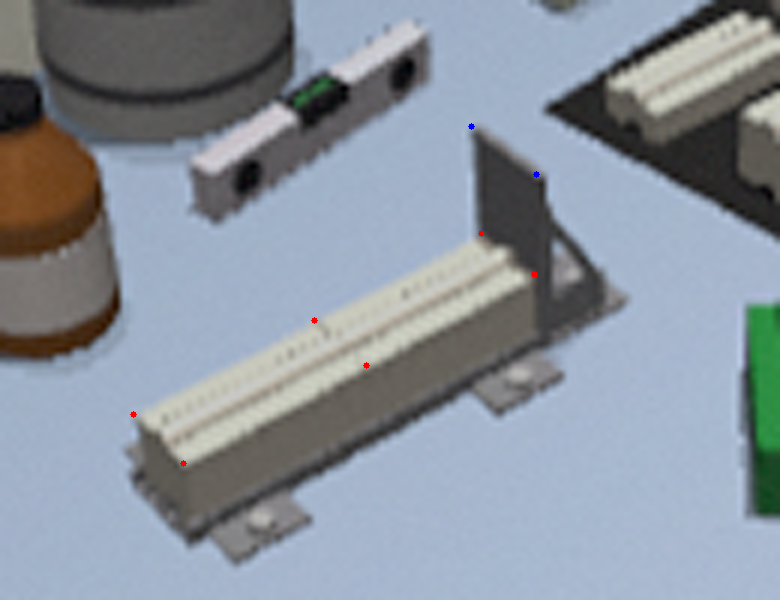

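View pics/t2.png

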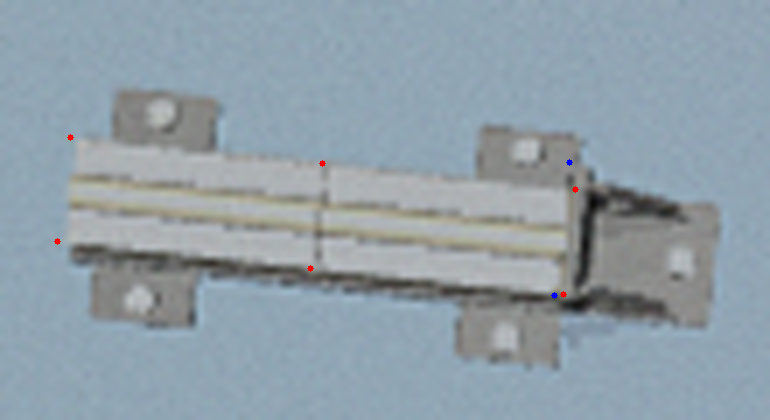

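The side and top views agree on the wall axis to about 1 mm laterally. They differ by a few mm along the wall, and the push by feel will absorb that. Now going for the half.

```bash
python3 -m pendant '[[[-2.85,1.18,0.75],[0,-0.1132,0],0],[[-2.85,1.18,0.75],[0,-0.1132,0],0],[[-2.85,1.18,0.75],[0,-0.1132,0],0],[[-2.85,1.18,0.75],[0,-0.1132,0],0],[[-2.85,1.18,0.75],[0,-0.1132,0],0],[[-2.85,1.18,0.75],[0,-0.1132,0],0],[[-2.85,1.18,0.75],[0,-0.1132,0],0],[[-2.85,1.18,0.75],[0,-0.1132,0],0],[[-2.85,1.18,0.75],[0,-0.1132,0],0],[[-2.85,1.18,0.75],[0,-0.1132,0],0],[[-2.85,1.18,0.75],[0,-0.1132,0],0],[[-2.85,1.18,0.75],[0,-0.1132,0],0],[[0,0,0],[0,0,0],0]]'
python3 - <<'E'
from h import *
s=bot.read_state(); print(s["tcp_rot"],s["position"])
c=bot.capture("wrist");cv2.imwrite("pics/w1.png",c["img"][:,:,::-1])
plan([.4885,-.3364,.090],12.2,3)
E
```

```text
time_s: 1.43
position: [0.487, -0.3293, 0.148]
tcp_rot: [[0.219, -0.007, 0.976], [-0.976, 0.009, 0.219], [-0.01, -1.0, -0.005]]
force: [-1.0, 0.1, -0.9]
opening: 1.003
[[ 0.2191 -0.0068  0.9757]
 [-0.9756  0.0087  0.2192]
 [-0.01   -0.9999 -0.0047]] [ 0.487  -0.3293  0.148 ]
N 3 dyaw -0.2 row [0.14,1.97,0.00],[0,0.0014,0] |d| 19.8mm 0.08deg
```

View pics/w1.png

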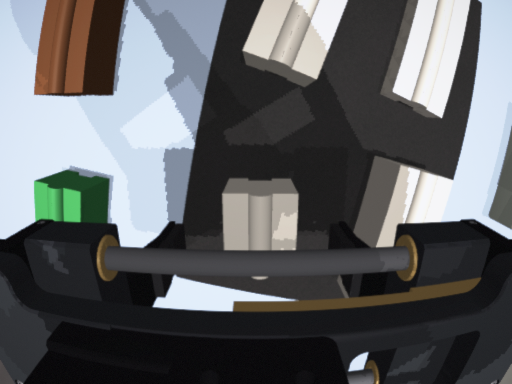

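The wrist view shows the half (about (260,215)) between the fingers, white, with the green look-alike far left at (72,200). Descending.

```bash
python3 -m pendant '[[[0.14,1.97,0],[0,0,0],0],[[0.14,1.97,0],[0,0,0],0],[[0.14,1.97,0],[0,0,0],0],[[0,0,0],[0,0,0],0],[[0,0,0],[0,0,0],0]]'
python3 - <<'E'
from h import *
plan([.4885,-.3364,.088],12.2,1)
E
```

```text
time_s: 1.9
position: [0.4889, -0.3414, 0.0912]
tcp_rot: [[0.21, -0.001, 0.978], [-0.978, 0.001, 0.21], [-0.001, -1.0, -0.001]]
force: [0.1, -0.9, 0.4]
opening: 1.003
N 1 dyaw 0.1 row [-0.49,0.32,0.07],[0,-0.0011,0] |d| 5.9mm 0.06deg
```

```bash
python3 -m pendant '[[[-0.49,0.32,0.07],[0,0,0],0],[[0,0,0],[0,0,0],0.3],[[0,0,0],[0,0,0],0.6],[[0,0,0],[0,0,0],0.9],[[0,0,0],[0,0,0],1],[[0,0,0],[0,0,0],1],[[0,0,0],[0,0,0],1],[[0,0,0],[0,0,0],1]]'
python3 - <<'E'
from h import *
s=bot.read_state(); print(s["opening"]*87, s["force"],s["position"])
E
```

```text
time_s: 2.57
position: [0.4891, -0.3357, 0.0886]
tcp_rot: [[0.212, 0.001, 0.977], [-0.977, -0.0, 0.212], [0.001, -1.0, 0.001]]
force: [0.1, -0.1, 1.5]
opening: 0.57
49.573708722411666 [ 0.1329 -0.143   1.4659] [ 0.4891 -0.3357  0.0886]
```

Run:
```python
from h import *
T=bot.capture("top"); img=cv2.imread("pics/top0.png")[:,:,::-1]
T["img"]=img
up=6;x0,y0,x1,y1=155,165,240,215
g=cv2.resize(img[y0:y1,x0:x1],None,fx=up,fy=up,interpolation=cv2.INTER_CUBIC)
for thr in(150,160,165):
    m=(g.min(2)>thr).astype(np.uint8);m=cv2.morphologyEx(m,cv2.MORPH_CLOSE,np.ones((13,13)));m=cv2.morphologyEx(m,cv2.MORPH_OPEN,np.ones((13,13)))
    n,l,st,_=cv2.connectedComponentsWithStats(m);k=1+st[1:,4].argmax();m=(l==k)
    cols=np.arange(60,400,4); mid=[];a=[];b=[]
    for q in cols:
        r=np.where(m[:,q])[0]
        if len(r)==0: continue
        a.append((q,r.min()));b.append((q,r.max()+1))
    f=lambda p:ray(T,(np.array(p,float)-[0,0])/up-.5+[x0,y0]+[.5/up,0],.054)[:,:2]
    A=f(a);B=f(b)
    for nm,E in(("far",A),("near",B)):
        vx,vy,cx,cy=cv2.fitLine(E.astype(np.float32),cv2.DIST_HUBER,0,1e-3,1e-4).ravel()
        print(thr,nm,"ang %.2f"%(np.degrees(np.arctan2(vy,vx))%180),"x at y=.1255,.2145: %.4f %.4f"%(cx+(.1255-cy)*vx/vy,cx+(.2145-cy)*vx/vy))
plan([.489,-.3357,.14],12.2,2)
```

```text
150 far ang 83.10 x at y=.1255,.2145: 0.5541 0.5648
150 near ang 83.00 x at y=.1255,.2145: 0.5041 0.5150
160 far ang 83.12 x at y=.1255,.2145: 0.5528 0.5636
160 near ang 83.03 x at y=.1255,.2145: 0.5045 0.5154
165 far ang 83.09 x at y=.1255,.2145: 0.5521 0.5629
165 near ang 83.04 x at y=.1255,.2145: 0.5051 0.5160
N 2 dyaw -0.0 row [-0.00,-2.57,-0.00],[0,0.0002,0] |d| 25.7mm 0.01deg
```

```bash
python3 -m pendant '[[[0,-2.5,0],[0,0,0],1],[[0,-3,0],[0,0,0],1],[[0,0,0],[0,0,0],1],[[0,0,0],[0,0,0],1]]'
python3 - <<'E'
from h import *
s=bot.read_state(); print(s["opening"]*87, s["force"],s["position"])
plan([.530,.1352,.235],-6.93,16)
E
```

```text
time_s: 2.95
position: [0.4894, -0.3363, 0.1447]
tcp_rot: [[0.212, 0.002, 0.977], [-0.977, -0.002, 0.212], [0.003, -1.0, 0.002]]
force: [0.3, 0.2, -2.1]
opening: 0.573
49.83252081078705 [ 0.2752  0.2035 -2.071 ] [ 0.4894 -0.3363  0.1447]
N 16 dyaw -19.2 row [-2.94,-0.57,0.42],[0,0.0209,0] |d| 30.2mm 1.20deg
```

```bash
python3 -m pendant '[[[-2.94,-0.65,0.42],[0,0.0209,0],1],[[-2.94,-0.65,0.42],[0,0.0209,0],1],[[-2.94,-0.65,0.42],[0,0.0209,0],1],[[-2.94,-0.65,0.42],[0,0.0209,0],1],[[-2.94,-0.65,0.42],[0,0.0209,0],1],[[-2.94,-0.65,0.42],[0,0.0209,0],1],[[-2.94,-0.65,0.42],[0,0.0209,0],1],[[-2.94,-0.65,0.42],[0,0.0209,0],1],[[-2.94,-0.65,0.42],[0,0.0209,0],1],[[-2.94,-0.65,0.42],[0,0.0209,0],1],[[-2.94,-0.65,0.42],[0,0.0209,0],1],[[-2.94,-0.65,0.42],[0,0.0209,0],1],[[-2.94,-0.65,0.42],[0,0.0209,0],1],[[-2.94,-0.65,0.42],[0,0.0209,0],1],[[-2.94,-0.65,0.42],[0,0.0209,0],1],[[-2.94,-0.65,0.42],[0,0.0209,0],1],[[0,0,0],[0,0,0],1],[[0,0,0],[0,0,0],1]]'
python3 - <<'E'
from h import *
s=bot.read_state(); print(s["opening"]*87, s["force"],s["position"],s["tcp_rot"])
plan([.530,.1352,.165],-6.93,3)
c=bot.capture("wrist");cv2.imwrite("pics/w2.png",c["img"][:,:,::-1])
c=bot.capture("side");cv2.imwrite("pics/s3.png",cv2.resize(c["img"][110:260,160:310,::-1],None,fx=4,fy=4,interpolation=cv2.INTER_CUBIC))
E
```

```text
time_s: 4.45
position: [0.5284, 0.1369, 0.2462]
tcp_rot: [[-0.117, -0.002, 0.993], [-0.993, -0.0, -0.117], [0.001, -1.0, -0.002]]
force: [-0.3, 0.0, -2.5]
opening: 0.57
49.565093796382925 [-0.2771  0.0139 -2.5398] [0.5284 0.1369 0.2462] [[-0.1172 -0.0021  0.9931]
 [-0.9931 -0.0005 -0.1172]
 [ 0.0007 -1.     -0.002 ]]
N 3 dyaw -0.2 row [0.05,2.71,0.06],[0,0.0012,0] |d| 27.1mm 0.07deg
```

View pics/w2.png

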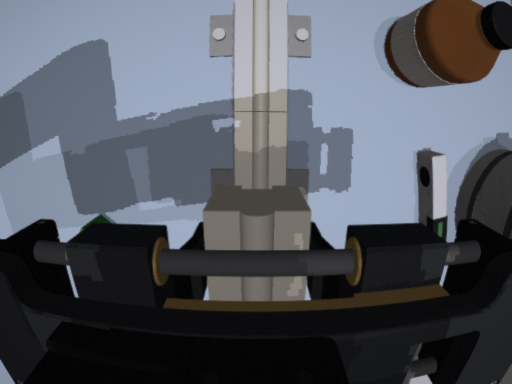

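View pics/s3.png

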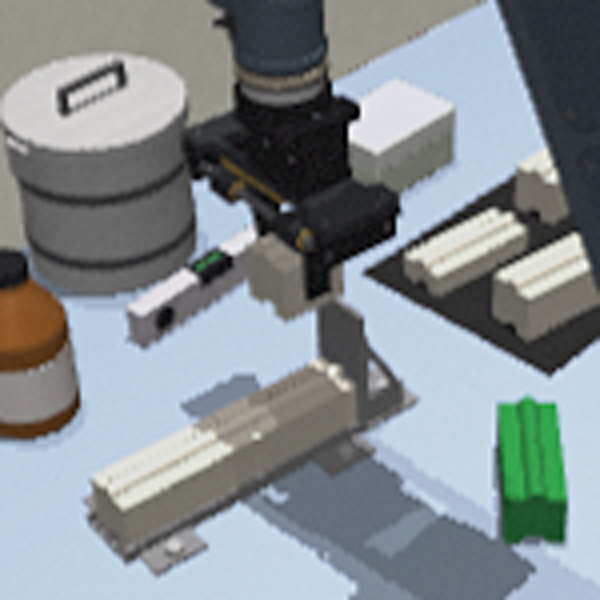

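```bash
cat >> h.py <<'E'
def fray(c,p,z):
    R=np.array(c["R"]);t=np.array(c["t"]);C=-R.T@t
    p=np.atleast_2d(np.asarray(p,float)); u=(p-[c["cx"],c["cy"]])
    r=np.hypot(*u.T);th=r/c["fx"]
    d=np.stack([np.sin(th)*u[:,0]/r,np.sin(th)*u[:,1]/r,np.cos(th)],1)@R
    return C+d*((z-C[2])/d[:,2])[:,None]
def lat(X,s):
    R=np.array(s["tcp_rot"]);p=np.array(s["position"])
    z=R[:,2]*[1,1,0];z/=np.linalg.norm(z);x=R[:,0]*[1,1,0];x/=np.linalg.norm(x)
    return np.stack([(X-p)@x,(X-p)@z],1)*1000
E
python3 - <<'E'
from h import *
s=bot.read_state();c=bot.capture("wrist")
np.save("pics/w2.npy",c["img"])
g=c["img"].astype(int)
for r in(10,60,100,130,150): print(r,g[r,226:296].sum(1)//3)
print(195,g[195,196:318].sum(1)//3)
E
```

```text
10 [165 166 165 165 165 164 145 131 135 166 180 181 180 181 181 180 180 180
 180 180 181 181 180 181 180 179 169 130 139 157 168 175 177 179 180 181
 180 178 175 171 163 146 127 145 175 180 180 180 181 180 181 180 181 180
 180 180 180 180 181 180 173 151 158 164 166 165 165 165 166 165]
60 [171 172 172 172 171 166 151 130 150 184 186 187 187 187 187 186 187 186
 187 187 186 188 186 187 187 184 155 130 145 163 175 180 184 186 187 187
 186 185 182 178 167 152 131 135 177 186 187 188 188 187 187 187 188 187
 187 187 187 187 187 187 186 174 156 169 172 172 171 172 172 172]
100 [119 118 118 119 113 100  93  80 103 144 150 149 150 150 150 150 150 151
 150 151 151 151 151 151 151 149 123  99 102 111 119 125 131 134 124 147
 143 136 129 124 118 110 102 119 148 151 152 152 152 152 152 152 151 151
 151 151 151 150 151 151 149 134 106 113 114 114 114 115 114 114]
130 [ 94  94  95  96 101 104  93  83  97 127 145 149 149 148 149 149 150 149
 149 150 149 149 150 149 150 147 117  96 102 112 119 125 131 137 144 147
 142 136 130 124 118 110 102 119 147 149 149 149 150 149 149 149 148 149
 149 149 148 149 149 148 143 122 110 115 114 114 115 115 115 115]
150 [ 95  95  95  94  95  95  94  83  84 107 117 121 136 145 146 145 145 144
 144 145 144 144 143 131 127 141 127 101 103 112 121 126 131 134 121 116
 113 110 107 102  97  90  85 103 117 119 118 118 118 119 119 119 118 118
 118 118 118 119 119 117 110  89  91  95  95  95  95  95  95  95]
195 [ 94  95  94  95  95  94  95  95  95  94  95  95  95  94  89  77  68  68
  67  69  68  67  67  67  67  67  68  68  66  68  67  67  67  67  68  67
  66  67  67  68  66  67  67  68  67  68  68  67  67  68  67  67  67  67
  67  67  68  67  67  67  67  67  69  67  68  68  66  68  66  67  67  67
  67  67  67  68  67  67  68  67  67  67  67  68  67  68  68  67  68  68
  67  67  68  67  67  67  68  67  68  67  67  67  67  67  67  69  77  98
 115 118 119 122 143 168 175 176 175 176 175 176 175 176]
```

Run:
```python
from h import *
s=bot.read_state();c=bot.capture("wrist")
R=np.array(c["R"]);C=-R.T@np.array(c["t"]);print("cam in tool",np.array(s["tcp_rot"]).T@(C-s["position"]), "cam axes in tool\n",R@np.array(s["tcp_rot"]))
for r in(10,60,130): 
    print("wall shoulder edges",lat(fray(c,[[234.6,r],[287.2,r]],.054),s).tolist()," bead",lat(fray(c,[[260.7,r]],.061),s))
print("held", lat(fray(c,[[211,195],[302.5,195]],s["position"][2]-.045),s))
```

```text
cam in tool [-0.0709 -0.0922 -0.0004] cam axes in tool
 [[-0.0002  0.0001  1.    ]
 [ 0.9649 -0.2626  0.0002]
 [ 0.2626  0.9649 -0.    ]]
wall shoulder edges [[-176.10138884524022, -22.15446827048602], [-176.3639632404769, 28.20948624763005]]  bead [[-173.167     2.7392]]
wall shoulder edges [[-124.4016596034777, -21.81332813255979], [-124.59646984436341, 27.753592191236464]]  bead [[-122.8551    2.6877]]
wall shoulder edges [[-56.72483168329999, -22.0210787789856], [-56.84555310690979, 28.068222602457624]]  bead [[-56.9789   2.738 ]]
held [[-33.1355 -22.5867]
 [-33.1832  21.5485]]
```

Wrist view: held half centred at column 256.8, wall bead at column 260.7. That puts the wall about 3 mm to the +z (tool) side of the held brick (the top view says 1.8). I'll shift 0.3 cm, go lower and look again.

```bash
python3 -m pendant '[[[0,2.8,0.1],[0,0,0],1],[[0,2.8,0.1],[0,0,0],1],[[0,2.9,0.1],[0,0,0],1],[[0,0,0],[0,0,0],1],[[0,0,0],[0,0,0],1]]'
python3 - <<'E'
from h import *
s=bot.read_state(); print(s["position"],s["force"])
c=bot.capture("wrist");cv2.imwrite("pics/w3.png",c["img"][:,:,::-1])
g=c["img"].astype(int)
for r in(10,60,100): print(r,g[r,216:306].sum(1)//3)
c=bot.capture("side");cv2.imwrite("pics/s4.png",cv2.resize(c["img"][130:260,180:310,::-1],None,fx=5,fy=5,interpolation=cv2.INTER_CUBIC))
E
```

```text
time_s: 5.07
position: [0.5308, 0.1342, 0.161]
tcp_rot: [[-0.122, -0.005, 0.992], [-0.992, -0.0, -0.122], [0.001, -1.0, -0.005]]
force: [0.4, 0.4, -1.7]
opening: 0.567
[0.5308 0.1342 0.161 ] [ 0.3651  0.447  -1.6714]
10 [134 134 134 137 154 181 185 184 185 185 184 184 185 184 184 184 185 184
 185 185 185 185 184 184 185 185 185 185 184 172 121 132 149 161 171 176
 179 181 182 184 184 185 185 184 182 181 179 176 171 163 150 135 121 146
 180 184 185 185 184 185 185 185 185 185 184 184 185 185 184 185 184 185
 184 185 184 184 185 183 171 139 134 133 133 133 133 132 128 120 100  65]
60 [175 175 173 164 186 190 191 191 192 191 192 191 192 191 191 192 191 192
 191 191 191 191 191 192 192 191 191 191 188 158 125 140 155 168 176 182
 185 187 189 191 192 192 191 190 188 182 185 183 179 170 159 145 129 139
 182 191 191 192 192 191 191 191 191 191 192 191 191 192 191 192 191 191
 192 191 191 192 192 191 190 182 176 176 175 175 175 175 175 175 175 175]
100 [124 123 123 127 141 154 156 153 152 153 152 153 153 153 153 154 154 154
 153 153 154 154 154 153 154 153 153 153 152 129  97  97 106 113 119 124
 128 132 136 141 147 153 151 146 141 136 133 129 125 121 114 106 100 118
 151 154 154 154 155 155 155 155 154 155 155 154 155 154 154 154 153 154
 154 154 153 154 154 153 152 138 119 117 117 118 117 116 116 116 117 117]
```

View pics/w3.png

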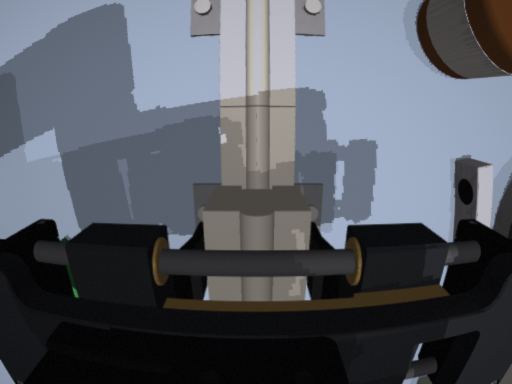

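View pics/s4.png

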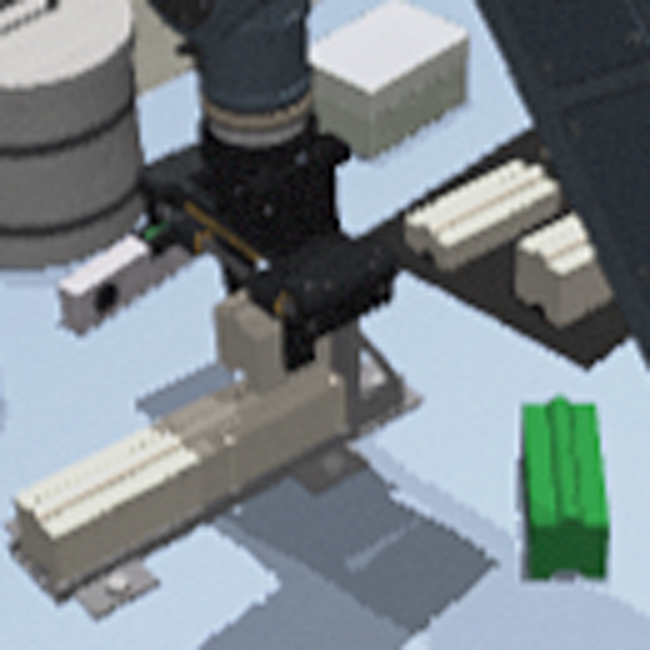

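Now the bead is at column 257.2 against the held brick at 256.75, so aligned to about 0.3 mm. There is a clear gap to the plate. Lowering.

```bash
python3 -m pendant '[[[0,0.9,0.03],[0,0,0],1],[[0,0.6,0],[0,0,0],1],[[0,0.35,0],[0,0,0],1],[[0,0.2,0],[0,0,0],1],[[0,0,0],[0,0,0],1],[[0,0,0],[0,0,0],1]]'
```

```text
time_s: 5.67
position: [0.5323, 0.1353, 0.1419]
tcp_rot: [[-0.121, -0.0, 0.993], [-0.993, -0.0, -0.121], [0.0, -1.0, -0.0]]
force: [0.0, -0.2, -2.9]
opening: 0.575
```

```bash
python3 -m pendant '[[[0,0.15,0],[0,0,0],1],[[0,0.1,0],[0,0,0],1],[[0,0.05,0],[0,0,0],1],[[0,0,0],[0,0,0],1],[[0,0,0],[0,0,0],1]]'
```

```text
time_s: 6.08
position: [0.5325, 0.1353, 0.1395]
tcp_rot: [[-0.121, 0.001, 0.993], [-0.993, 0.0, -0.121], [-0.0, -1.0, 0.001]]
force: [-1.3, 1.0, 5.6]
opening: 0.575
```

Seated: TCP z is 139.5 mm against 139.6 expected, with 8 N of contact. Sliding toward the plate (tool +x).

```bash
python3 -m pendant '[[[0.2,-0.02,0],[0,0,0],1],[[0.2,0,0],[0,0,0],1],[[0.1,0,0],[0,0,0],1],[[0.1,0,0],[0,0,0],1],[[0,0,0],[0,0,0],1]]'
```

```text
time_s: 6.5
position: [0.532, 0.13, 0.1396]
tcp_rot: [[-0.122, 0.001, 0.993], [-0.993, 0.002, -0.122], [-0.002, -1.0, 0.001]]
force: [-0.6, 5.0, 6.1]
opening: 0.574
```

```bash
python3 -m pendant '[[[0.1,0,0],[0,0,0],1],[[0.1,0,0],[0,0,0],1]]'
```

```text
time_s: 6.67
position: [0.5318, 0.1283, 0.1396]
tcp_rot: [[-0.122, 0.001, 0.993], [-0.993, 0.002, -0.122], [-0.002, -1.0, 0.001]]
force: [-0.9, 5.9, 5.8]
opening: 0.57
```

```bash
python3 -m pendant '[[[0.1,0,0],[0,0,0],1],[[0.1,0,0],[0,0,0],1]]'
```

```text
time_s: 6.83
position: [0.5315, 0.1263, 0.1396]
tcp_rot: [[-0.122, 0.001, 0.993], [-0.993, 0.002, -0.122], [-0.002, -1.0, 0.001]]
force: [-1.3, 7.1, 5.5]
opening: 0.575
```

```bash
python3 -m pendant '[[[0.08,0,0],[0,0,0],1],[[0.08,0,0],[0,0,0],1]]'
```

```text
time_s: 7.0
position: [0.5313, 0.1247, 0.1396]
tcp_rot: [[-0.122, 0.001, 0.993], [-0.993, 0.002, -0.122], [-0.002, -1.0, 0.001]]
force: [-0.5, 5.3, 5.9]
opening: 0.573
```

```bash
python3 -m pendant '[[[0.08,0,0],[0,0,0],1],[[0.08,0,0],[0,0,0],1]]'
```

```text
time_s: 7.17
position: [0.5311, 0.1231, 0.1396]
tcp_rot: [[-0.122, 0.001, 0.993], [-0.993, 0.002, -0.122], [-0.002, -1.0, 0.001]]
force: [-0.7, 6.7, 6.1]
opening: 0.574
```

```bash
python3 -m pendant '[[[0.06,0,0],[0,0,0],1],[[0.06,0,0],[0,0,0],1]]'
```

```text
time_s: 7.33
position: [0.5311, 0.1227, 0.1396]
tcp_rot: [[-0.122, 0.002, 0.992], [-0.992, 0.004, -0.122], [-0.004, -1.0, 0.001]]
force: [0.1, 11.6, 4.3]
opening: 0.57
```

```bash
python3 -m pendant '[[[0.05,0,0],[0,0,0],1],[[0,0,0],[0,0,0],1]]'
```

```text
time_s: 7.5
position: [0.5311, 0.1226, 0.1396]
tcp_rot: [[-0.122, 0.002, 0.992], [-0.992, 0.004, -0.122], [-0.004, -1.0, 0.002]]
force: [-0.0, 11.1, 4.5]
opening: 0.569
```

Contact with the plate: force stepped from 6 to 11 N and motion stopped. Releasing.

```bash
python3 -m pendant '[[[0,0,0],[0,0,0],0.6],[[0,0,0],[0,0,0],0.3],[[0,0,0],[0,0,0],0],[[0,0,0],[0,0,0],0],[[0,-2.5,0],[0,0,0],0],[[0,-3.5,0],[0,0,0],0],[[0,-4,0],[0,0,0],0],[[0,0,0],[0,0,0],0],[[0,0,0],[0,0,0],0]]'
python3 - <<'E'
from h import *
s=bot.read_state(); print(s["position"],s["force"])
for n in("side","wrist"):
    c=bot.capture(n);cv2.imwrite(f"pics/{n}5.png",c["img"][:,:,::-1] if n=="wrist" else cv2.resize(c["img"][130:260,180:310,::-1],None,fx=5,fy=5,interpolation=cv2.INTER_CUBIC))
# brick B
plan([.5984,-.3248,.20],0.5,16)
plan([.484,-.1632,.20],-8.3,16)
E
```

```text
time_s: 8.25
position: [0.532, 0.1199, 0.2413]
tcp_rot: [[-0.121, 0.006, 0.993], [-0.993, -0.0, -0.121], [-0.0, -1.0, 0.006]]
force: [-0.5, -0.0, -0.7]
opening: 0.99
[0.532  0.1199 0.2413] [-0.4727 -0.04   -0.7485]
N 16 dyaw 7.5 row [2.75,0.24,0.60],[0,-0.0081,0] |d| 28.3mm 0.47deg
N 16 dyaw -1.3 row [1.79,0.24,-0.05],[0,0.0015,0] |d| 18.1mm 0.08deg
```

View pics/side5.png

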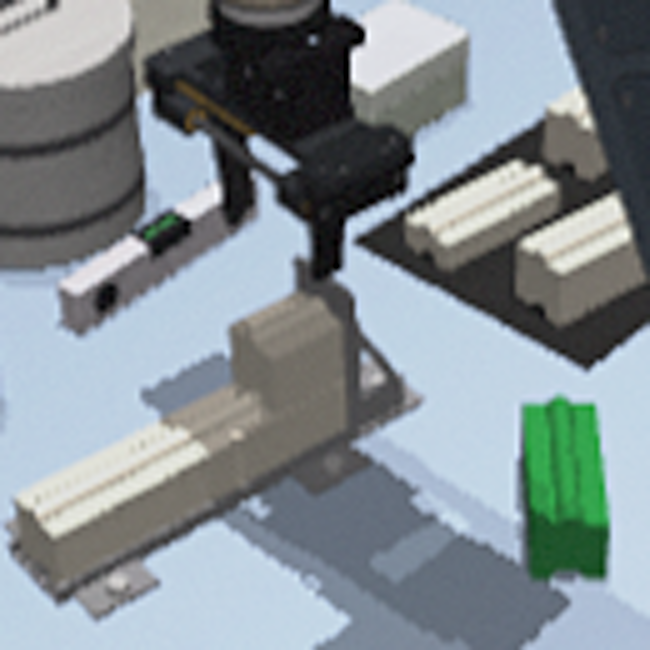

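View pics/wrist5.png

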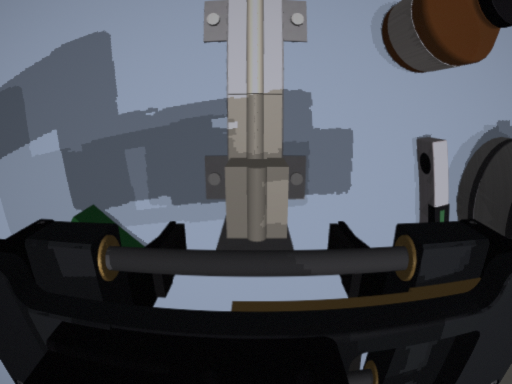

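The half sits flush on the course and against the plate. In the wrist view its bead (column 257) is collinear with the wall bead. Next is the full brick at top (309,206).

```bash
python3 -m pendant '[[[2.39,0.32,-0.07],[0,0.002,0],0],[[2.39,0.32,-0.07],[0,0.002,0],0],[[2.39,0.32,-0.07],[0,0.002,0],0],[[2.39,0.32,-0.07],[0,0.002,0],0],[[2.39,0.32,-0.07],[0,0.002,0],0],[[2.39,0.32,-0.07],[0,0.002,0],0],[[2.39,0.32,-0.07],[0,0.002,0],0],[[2.39,0.32,-0.07],[0,0.002,0],0],[[2.39,0.32,-0.07],[0,0.002,0],0],[[2.39,0.32,-0.07],[0,0.002,0],0],[[2.39,0.32,-0.07],[0,0.002,0],0],[[2.39,0.32,-0.07],[0,0.002,0],0],[[0,2,0],[0,0,0],0],[[0,2,0],[0,0,0],0],[[0,2,0],[0,0,0],0],[[0,0,0],[0,0,0],0],[[0,0,0],[0,0,0],0]]'
python3 - <<'E'
from h import *
c=bot.capture("wrist");cv2.imwrite("pics/w6.png",c["img"][:,:,::-1])
plan([.484,-.1632,.089],-8.3,3)
E
```

```text
time_s: 9.77
position: [0.4829, -0.1621, 0.1386]
tcp_rot: [[-0.145, -0.005, 0.989], [-0.989, 0.003, -0.145], [-0.002, -1.0, -0.006]]
force: [-0.5, 0.5, 0.0]
opening: 0.997
N 3 dyaw 0.0 row [0.03,1.69,0.02],[0,-0.0001,0] |d| 16.9mm 0.00deg
```

View pics/w6.png

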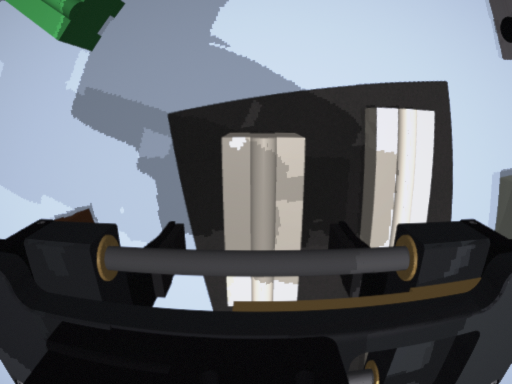

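The wrist view shows the tall full brick (column 263, its near end at row 135) between the fingers, with the split off to the right at (400,180). Nudging +0.3 cm in z, then descending and gripping.

```bash
python3 -m pendant '[[[0.01,1.7,0.1],[0,0,0],0],[[0.01,1.7,0.1],[0,0,0],0],[[0.01,1.6,0.1],[0,0,0],0],[[0,0,0],[0,0,0],0],[[0,0,0],[0,0,0],0.3],[[0,0,0],[0,0,0],0.7],[[0,0,0],[0,0,0],1],[[0,0,0],[0,0,0],1],[[0,0,0],[0,0,0],1],[[0,0,0],[0,0,0],1],[[0,0,0],[0,0,0],1]]'
```

```text
time_s: 10.73
position: [0.487, -0.1634, 0.091]
tcp_rot: [[-0.144, -0.001, 0.99], [-0.99, 0.0, -0.144], [-0.0, -1.0, -0.001]]
force: [-0.0, -0.0, 3.8]
opening: 0.572
```

```bash
python3 -m pendant '[[[0,-2.5,0],[0,0,0],1],[[0,-3.5,0],[0,0,0],1],[[0,-3,0],[0,0,0],1],[[0,0,0],[0,0,0],1],[[0,0,0],[0,0,0],1]]'
python3 - <<'E'
from h import *
s=bot.read_state(); print(s["opening"]*87, s["force"],s["position"])
plan([.5431,.2219,.243],-6.95,12)
E
```

```text
time_s: 11.15
position: [0.488, -0.1638, 0.1819]
tcp_rot: [[-0.144, 0.003, 0.99], [-0.99, -0.002, -0.144], [0.001, -1.0, 0.003]]
force: [-0.3, 0.1, -2.6]
opening: 0.574
49.9618533572513 [-0.2654  0.059  -2.6068] [ 0.488  -0.1638  0.1819]
N 12 dyaw 1.4 row [-3.25,-0.51,0.03],[0,-0.0020,0] |d| 32.9mm 0.11deg
```

```bash
python3 -m pendant '[[[-3.25,-1.2,0.03],[0,-0.002,0],1],[[-3.25,-1.2,0.03],[0,-0.002,0],1],[[-3.25,-1.2,0.03],[0,-0.002,0],1],[[-3.25,-1.2,0.03],[0,-0.002,0],1],[[-3.25,-1.2,0.03],[0,-0.002,0],1],[[-3.25,-0.3,0.03],[0,-0.002,0],1],[[-3.25,0,0.03],[0,-0.002,0],1],[[-3.25,0,0.03],[0,-0.002,0],1],[[-3.25,0,0.03],[0,-0.002,0],1],[[-3.25,0,0.03],[0,-0.002,0],1],[[-3.25,0,0.03],[0,-0.002,0],1],[[-3.25,0,0.03],[0,-0.002,0],1],[[0,0,0],[0,0,0],1],[[0,0,0],[0,0,0],1]]'
python3 - <<'E'
from h import *
s=bot.read_state(); print(s["opening"]*87, s["force"],s["position"])
c=bot.capture("wrist");cv2.imwrite("pics/w7.png",c["img"][:,:,::-1])
c=bot.capture("side");cv2.imwrite("pics/s7.png",cv2.resize(c["img"][110:270,150:310,::-1],None,fx=4,fy=4,interpolation=cv2.INTER_CUBIC))
plan([.5431,.2219,.165],-6.95,3)
E
```

```text
time_s: 12.32
position: [0.5417, 0.224, 0.241]
tcp_rot: [[-0.117, -0.005, 0.993], [-0.993, -0.001, -0.117], [0.002, -1.0, -0.004]]
force: [0.1, -0.6, -2.6]
opening: 0.571
49.63798644635114 [ 0.077  -0.642  -2.6067] [0.5417 0.224  0.241 ]
N 3 dyaw -0.0 row [-0.01,2.55,0.05],[0,0.0002,0] |d| 25.5mm 0.01deg
```

View pics/w7.png

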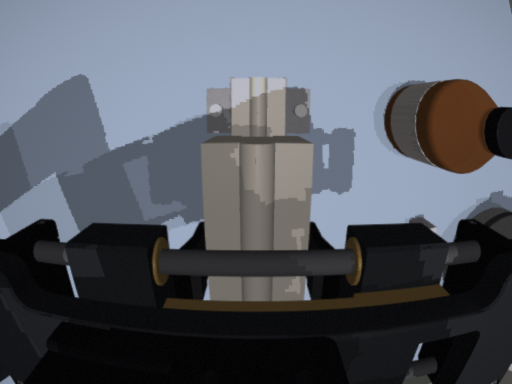

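View pics/s7.png

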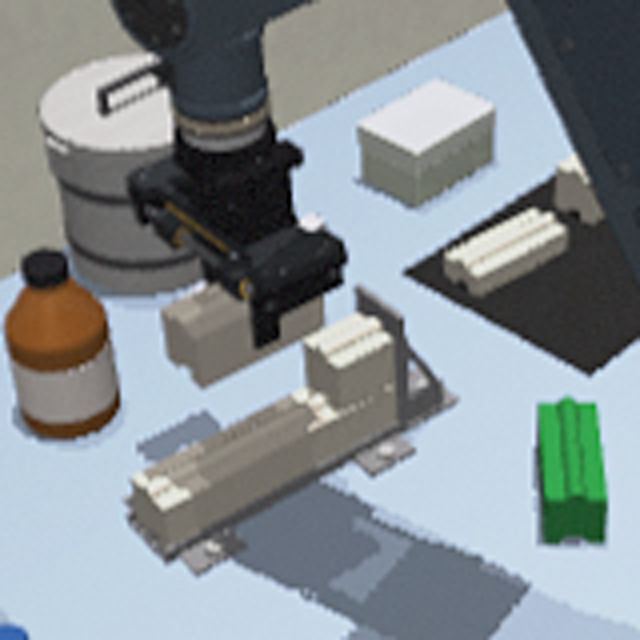

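```bash
python3 -m pendant '[[[0,2.5,0.05],[0,0,0],1],[[0,2.5,0.05],[0,0,0],1],[[0,2.5,0.05],[0,0,0],1],[[0,0,0],[0,0,0],1],[[0,0,0],[0,0,0],1]]'
python3 - <<'E'
from h import *
s=bot.read_state(); print(s["opening"]*87, s["force"],s["position"])
c=bot.capture("wrist");cv2.imwrite("pics/w8.png",c["img"][:,:,::-1])
g=c["img"].astype(int)
for r in(60,80,100,120): print(r,g[r,206:310].sum(1)//3)
for r in (145,170): print("held",r,g[r,190:326].sum(1)//3)
c=bot.capture("side");cv2.imwrite("pics/s8.png",cv2.resize(c["img"][130:260,180:310,::-1],None,fx=5,fy=5,interpolation=cv2.INTER_CUBIC))
E
```

```text
time_s: 12.83
position: [0.5434, 0.2207, 0.1671]
tcp_rot: [[-0.123, -0.005, 0.992], [-0.992, -0.001, -0.123], [0.002, -1.0, -0.005]]
force: [0.7, -0.9, -3.2]
opening: 0.573
49.893943646362864 [ 0.6821 -0.8574 -3.2116] [0.5434 0.2207 0.1671]
60 [170 170 170 170 170 170 170 170 170 170 170 170 171 171 171 172 172 172
 172 172 173 174 175 175 175 174 176 175 175 176 175 175 176 176 177 177
 173 145 137 148 161 171 177 180 182 184 186 184 185 186 186 184 183 181
 177 172 164 152 137 130 156 175 176 178 177 177 176 176 176 175 175 175
 175 175 176 174 174 174 174 174 175 174 174 174 173 171 171 171 171 171
 170 171 170 170 170 170 170 170 170 170 171 170 170 170]
80 [140 140 139 139 138 138 138 139 139 139 141 150 174 186 187 187 187 187
 187 188 187 188 188 188 188 188 188 187 188 188 188 188 188 188 188 187
 177 126 130 148 161 171 178 181 183 185 186 187 188 188 187 187 184 182
 178 175 165 154 137 126 150 183 187 187 188 187 187 188 188 187 188 188
 188 188 187 187 187 187 188 187 187 187 188 188 185 164 142 138 138 139
 140 141 140 141 139 140 139 139 140 140 140 139 138 138]
100 [15
[... 1270 characters left out ...]
147 147 146 147 146 146
 146 146 146 146 146 146 145 146 145 146 145 146 146 145 143 128 116 114
 114 114 113 114 114 114 114 114 114 114]
held 170 [ 94  94  94  94  95  94  95  94  93  95  96 101 114 116 116 115 115 117
 115 116 116 116 116 116 117 115 117 116 116 117 117 116 116 116 117 116
 116 117 117 117 117 117 116 116 117 117 117 117 116  98  89  94 100 106
 112 115 119 121 124 126 129 130 132 135 137 140 143 143 142 139 138 135
 123 129 129 126 125 122 119 115 112 106 100  92 100 138 145 145 145 144
 144 144 144 144 145 145 144 144 145 144 144 145 144 144 144 144 144 144
 144 144 144 143 143 144 144 144 143 143 143 143 143 141 121 100  94  94
  94  95  94  95  94  95  94  95  94  94]
```

View pics/w8.png

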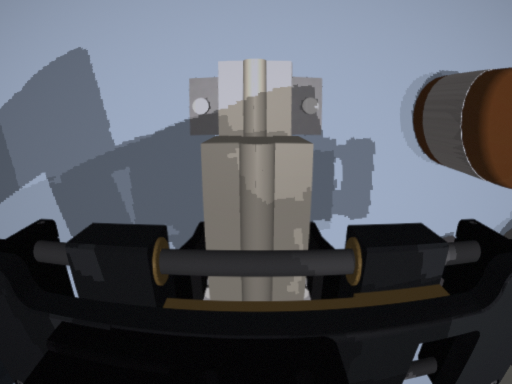

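View pics/s8.png

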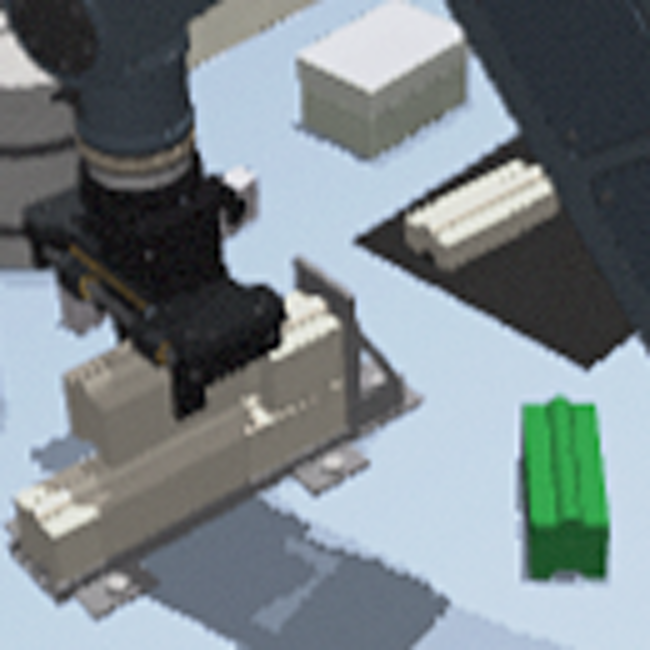

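```bash
python3 -m pendant '[[[0,0,-0.2],[0,0,0],1],[[0,0,0],[0,0,0],1],[[0,0,0],[0,0,0],1]]'
python3 - <<'E'
from h import *
s=bot.read_state(); print(s["opening"]*87, s["force"],s["position"],s["tcp_rot"][:,1])
c=bot.capture("wrist")
g=c["img"].astype(int)
for r in(80,120): print(r,g[r,236:280].sum(1)//3)
for r in (145,170): print("held",r,g[r,230:286].sum(1)//3)
E
```

```text
time_s: 13.18
position: [0.5429, 0.2227, 0.17]
tcp_rot: [[-0.121, 0.002, 0.993], [-0.993, 0.0, -0.121], [-0.001, -1.0, 0.002]]
force: [0.1, -0.1, -3.1]
opening: 0.57
49.569222151834744 [ 0.1312 -0.0514 -3.0715] [0.5429 0.2227 0.17  ] [ 0.0021  0.0004 -1.    ]
80 [187 186 186 186 187 186 180 153 128 142 157 168 176 180 182 184 186 186
 187 186 187 185 183 181 179 174 165 153 137 127 151 183 187 187 187 188
 186 187 187 186 186 186 187 187]
120 [147 147 148 148 149 148 145 121  96  98 106 112 118 122 126 131 134 140
 146 145 141 138 133 128 124 121 115 110 102  95 115 146 149 149 149 149
 149 150 149 149 149 149 149 148]
held 145 [118 117 119 119 119 120 135 144 142 106  88  93 100 104 110 113 116 119
 121 123 127 128 128 129 132 134 138 138 137 135 133 130 131 129 127 125
 123 120 118 114 110 106 100  93  93 127 145 146 147 147 146 147 146 147
 147 147]
held 170 [116 117 116 115 116 121 137 143 139 104  89  92 100 105 110 114 117 121
 123 125 127 130 131 134 134 121 138 142 141 139 137 135 133 131 128 126
 123 122 119 114 111 106 100  91 100 138 144 143 144 144 145 144 144 144
 144 143]
```

```bash
python3 -m pendant '[[[0,1,-0.08],[0,0,0],1],[[0,0.8,0],[0,0,0],1],[[0,0.5,0],[0,0,0],1],[[0,0.2,0],[0,0,0],1],[[0,0,0],[0,0,0],1],[[0,0,0],[0,0,0],1]]'
```

```text
time_s: 13.73
position: [0.5418, 0.2227, 0.1433]
tcp_rot: [[-0.121, -0.0, 0.993], [-0.993, -0.0, -0.121], [0.0, -1.0, -0.0]]
force: [0.7, 0.5, -2.5]
opening: 0.571
```

```bash
python3 -m pendant '[[[0,0.15,0],[0,0,0],1],[[0,0.1,0],[0,0,0],1],[[0,0,0],[0,0,0],1],[[0,0,0],[0,0,0],1]]'
```

```text
time_s: 14.07
position: [0.5421, 0.2228, 0.142]
tcp_rot: [[-0.121, 0.001, 0.993], [-0.993, 0.0, -0.121], [-0.0, -1.0, 0.001]]
force: [-1.4, -0.6, 5.5]
opening: 0.571
```

Seated at 142.0 mm, as expected, with about 8 N. Sliding toward the half.

```bash
python3 -m pendant '[[[0.2,-0.02,0],[0,0,0],1],[[0.2,0,0],[0,0,0],1],[[0.1,0,0],[0,0,0],1],[[0.1,0,0],[0,0,0],1]]'
```

```text
time_s: 14.4
position: [0.5421, 0.2174, 0.1421]
tcp_rot: [[-0.122, 0.003, 0.993], [-0.993, 0.002, -0.122], [-0.002, -1.0, 0.003]]
force: [0.4, 6.0, 5.4]
opening: 0.57
```

```bash
python3 -m pendant '[[[0.08,0,0],[0,0,0],1],[[0.08,0,0],[0,0,0],1]]'
```

```text
time_s: 14.57
position: [0.5419, 0.2159, 0.1421]
tcp_rot: [[-0.121, 0.003, 0.993], [-0.993, 0.002, -0.122], [-0.002, -1.0, 0.003]]
force: [1.1, 5.6, 5.6]
opening: 0.576
```

```bash
python3 -m pendant '[[[0.08,0,0],[0,0,0],1],[[0.08,0,0],[0,0,0],1]]'
```

```text
time_s: 14.73
position: [0.5418, 0.2143, 0.1421]
tcp_rot: [[-0.121, 0.003, 0.993], [-0.993, 0.002, -0.121], [-0.002, -1.0, 0.003]]
force: [0.7, 5.4, 6.0]
opening: 0.572
```

```bash
python3 -m pendant '[[[0.06,0,0],[0,0,0],1],[[0.06,0,0],[0,0,0],1]]'
```

```text
time_s: 14.9
position: [0.5416, 0.2131, 0.1421]
tcp_rot: [[-0.121, 0.003, 0.993], [-0.993, 0.002, -0.121], [-0.002, -1.0, 0.003]]
force: [0.8, 4.7, 4.2]
opening: 0.574
```

```bash
python3 -m pendant '[[[0.06,0,0],[0,0,0],1],[[0.06,0,0],[0,0,0],1]]'
```

```text
time_s: 15.07
position: [0.5415, 0.2119, 0.1421]
tcp_rot: [[-0.121, 0.003, 0.993], [-0.993, 0.002, -0.121], [-0.002, -1.0, 0.003]]
force: [1.5, 4.9, 4.4]
opening: 0.57
```

```bash
python3 -m pendant '[[[0.06,0,0],[0,0,0],1],[[0.06,0,0],[0,0,0],1]]'
```

```text
time_s: 15.23
position: [0.5414, 0.2115, 0.1421]
tcp_rot: [[-0.122, 0.004, 0.993], [-0.993, 0.003, -0.122], [-0.004, -1.0, 0.003]]
force: [0.8, 10.4, 4.2]
opening: 0.57
```

```bash
python3 -m pendant '[[[0.06,0,0],[0,0,0],1],[[0.03,0,0],[0,0,0],1],[[0,0,0],[0,0,0],1]]'
```

```text
time_s: 15.48
position: [0.5414, 0.2114, 0.1422]
tcp_rot: [[-0.122, 0.004, 0.993], [-0.993, 0.004, -0.122], [-0.005, -1.0, 0.004]]
force: [0.1, 10.5, 5.1]
opening: 0.566
```

Contact at y = 211.4 mm (predicted 211.9). The force stepped from 5 to 10.5 N and motion stopped. Releasing and looking.

```bash
python3 -m pendant '[[[0,0,0],[0,0,0],0.6],[[0,0,0],[0,0,0],0.3],[[0,0,0],[0,0,0],0],[[0,0,0],[0,0,0],0],[[0,-2.5,0],[0,0,0],0],[[0,-3.5,0],[0,0,0],0],[[0,-4,0],[0,0,0],0],[[0,0,0],[0,0,0],0],[[0,0,0],[0,0,0],0]]'
python3 - <<'E'
from h import *
s=bot.read_state(); print(s["position"],s["force"])
for n in("side","wrist"):
    c=bot.capture(n);cv2.imwrite(f"pics/{n}9.png",c["img"][:,:,::-1] if n=="wrist" else cv2.resize(c["img"][130:260,180:310,::-1],None,fx=5,fy=5,interpolation=cv2.INTER_CUBIC))
plan([.600,-.3248,.20],0.5,14)
E
```

```text
time_s: 16.23
position: [0.5413, 0.2087, 0.2436]
tcp_rot: [[-0.121, 0.005, 0.993], [-0.993, 0.0, -0.121], [-0.001, -1.0, 0.005]]
force: [0.3, 0.4, -0.7]
opening: 0.986
[0.5413 0.2087 0.2436] [ 0.3187  0.3758 -0.6719]
N 14 dyaw 7.4 row [3.78,0.29,0.67],[0,-0.0093,0] |d| 38.5mm 0.53deg
```

View pics/side9.png

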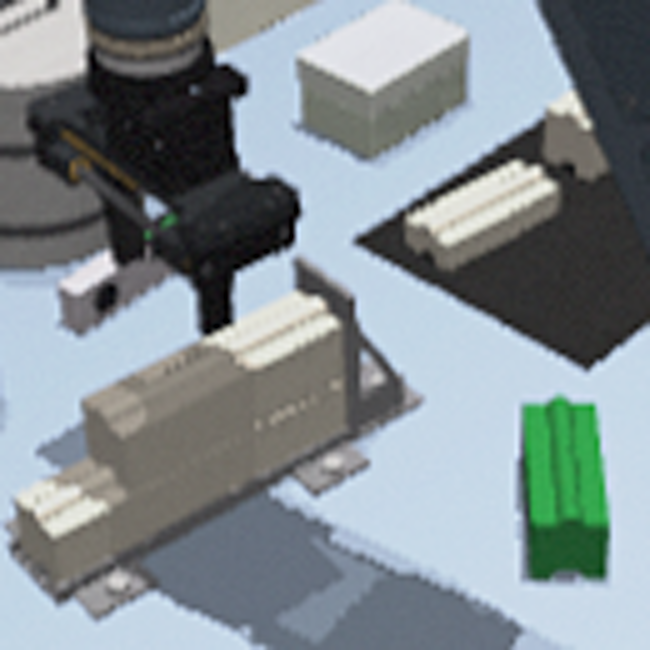

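View pics/wrist9.png

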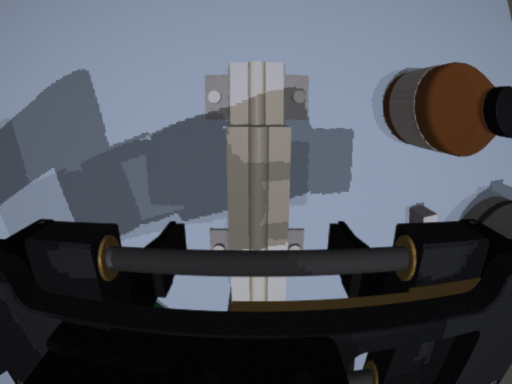

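Course two is complete and looks flush. In the side view the joint at about (248,375) is closed, and the full brick sits down on the course. Next is the last full brick at top (357,171).

```bash
python3 -m pendant '[[[3.78,0.29,0.67],[0,-0.0093,0],0],[[3.78,0.29,0.67],[0,-0.0093,0],0],[[3.78,0.29,0.67],[0,-0.0093,0],0],[[3.78,0.29,0.67],[0,-0.0093,0],0],[[3.78,0.29,0.67],[0,-0.0093,0],0],[[3.78,0.29,0.67],[0,-0.0093,0],0],[[3.78,0.29,0.67],[0,-0.0093,0],0],[[3.78,0.29,0.67],[0,-0.0093,0],0],[[3.78,0.29,0.67],[0,-0.0093,0],0],[[3.78,0.29,0.67],[0,-0.0093,0],0],[[3.78,0.29,0.67],[0,-0.0093,0],0],[[3.78,0.29,0.67],[0,-0.0093,0],0],[[3.78,0.29,0.67],[0,-0.0093,0],0],[[3.78,0.29,0.67],[0,-0.0093,0],0],[[0,2,0],[0,0,0],0],[[0,2,0],[0,0,0],0],[[0,2,0],[0,0,0],0],[[0,0,0],[0,0,0],0],[[0,0,0],[0,0,0],0]]'
python3 - <<'E'
from h import *
c=bot.capture("wrist");cv2.imwrite("pics/w10.png",c["img"][:,:,::-1])
plan([.600,-.3248,.089],0.5,3)
E
```

```text
time_s: 17.92
position: [0.5998, -0.3234, 0.1374]
tcp_rot: [[0.009, -0.006, 1.0], [-1.0, 0.004, 0.009], [-0.004, -1.0, -0.006]]
force: [0.3, 0.9, 0.2]
opening: 0.999
N 3 dyaw -0.0 row [0.03,1.68,-0.03],[0,0.0001,0] |d| 16.8mm 0.01deg
```

View pics/w10.png

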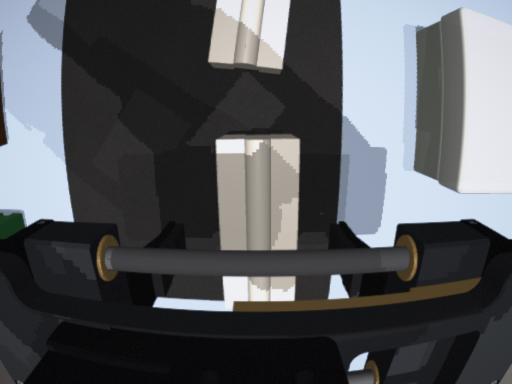

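The wrist view shows the full brick centred (column 258, end at row 135), with the split well away at the top. Descend and grip.

```bash
python3 -m pendant '[[[0.01,1.7,0.02],[0,0,0],0],[[0.01,1.7,0.02],[0,0,0],0],[[0.01,1.6,0.02],[0,0,0],0],[[0,0,0],[0,0,0],0],[[0,0,0],[0,0,0],0.3],[[0,0,0],[0,0,0],0.7],[[0,0,0],[0,0,0],1],[[0,0,0],[0,0,0],1],[[0,0,0],[0,0,0],1],[[0,0,0],[0,0,0],1],[[0,0,0],[0,0,0],1]]'
```

```text
time_s: 18.88
position: [0.6016, -0.3248, 0.0912]
tcp_rot: [[0.01, -0.002, 1.0], [-1.0, 0.0, 0.01], [-0.0, -1.0, -0.002]]
force: [-0.9, -0.8, 1.6]
opening: 0.577
```

```bash
python3 -m pendant '[[[0,-2.5,0],[0,0,0],1],[[0,-3.5,0],[0,0,0],1],[[0,-4,0],[0,0,0],1],[[0,-4,0],[0,0,0],1],[[0,0,0],[0,0,0],1],[[0,0,0],[0,0,0],1]]'
python3 - <<'E'
from h import *
s=bot.read_state(); print(s["opening"]*87, s["force"],s["position"])
# third course: centre 30 mm further along than half + 10 mm gap
plan([.5311+.1215*.040+0,.1226+.9926*.040,.29],-6.95,14)
E
```

```text
time_s: 19.38
position: [0.6034, -0.3255, 0.2338]
tcp_rot: [[0.009, 0.005, 1.0], [-1.0, -0.004, 0.009], [0.004, -1.0, 0.005]]
force: [-0.2, 0.0, -4.0]
opening: 0.571
49.71765567404208 [-0.161   0.0393 -3.9812] [ 0.6034 -0.3255  0.2338]
N 14 dyaw -7.5 row [-3.46,-0.42,-0.66],[0,0.0093,0] |d| 35.4mm 0.53deg
```

```bash
python3 -m pendant '[[[-3.46,-0.42,-0.66],[0,0.0093,0],1],[[-3.46,-0.42,-0.66],[0,0.0093,0],1],[[-3.46,-0.42,-0.66],[0,0.0093,0],1],[[-3.46,-0.42,-0.66],[0,0.0093,0],1],[[-3.46,-0.42,-0.66],[0,0.0093,0],1],[[-3.46,-0.42,-0.66],[0,0.0093,0],1],[[-3.46,-0.42,-0.66],[0,0.0093,0],1],[[-3.46,-0.42,-0.66],[0,0.0093,0],1],[[-3.46,-0.42,-0.66],[0,0.0093,0],1],[[-3.46,-0.42,-0.66],[0,0.0093,0],1],[[-3.46,-0.42,-0.66],[0,0.0093,0],1],[[-3.46,-0.42,-0.66],[0,0.0093,0],1],[[-3.46,-0.42,-0.66],[0,0.0093,0],1],[[-3.46,-0.42,-0.66],[0,0.0093,0],1],[[0,2.5,0],[0,0,0],1],[[0,2.5,0],[0,0,0],1],[[0,1.5,0],[0,0,0],1],[[0,0,0],[0,0,0],1],[[0,0,0],[0,0,0],1],[[0,0,0],[0,0,0],1]]'
python3 - <<'E'
from h import *
s=bot.read_state(); print(s["opening"]*87, s["force"],s["position"],s["tcp_rot"])
c=bot.capture("wrist");cv2.imwrite("pics/w11.png",c["img"][:,:,::-1])
g=c["img"].astype(int)
for r in(80,100,120): print(r,g[r,206:310].sum(1)//3)
for r in (145,170): print("held",r,g[r,230:286].sum(1)//3)
c=bot.capture("side");cv2.imwrite("pics/s11.png",cv2.resize(c["img"][100:230,180:310,::-1],None,fx=5,fy=5,interpolation=cv2.INTER_CUBIC))
plan([.536,.1622,.21],-6.95,1)
E
```

```text
time_s: 21.05
position: [0.5348, 0.1633, 0.2241]
tcp_rot: [[-0.121, -0.001, 0.993], [-0.993, -0.0, -0.121], [0.0, -1.0, -0.001]]
force: [0.5, 1.1, -1.8]
opening: 0.569
49.503196526963954 [ 0.5302  1.0934 -1.7871] [0.5348 0.1633 0.2241] [[-0.1211 -0.001   0.9926]
 [-0.9926 -0.     -0.1211]
 [ 0.0002 -1.     -0.001 ]]
80 [170 169 170 170 169 169 170 170 169 169 170 170 170 169 169 168 158 174
 184 185 186 185 186 185 185 185 185 185 185 184 185 185 185 186 185 185
 185 185 185 183 172 139 125 141 156 168 175 179 180 183 185 183 185 185
 184 183 181 179 176 169 160 147 131 131 164 183 186 186 185 185 185 185
 185 185 185 186 185 185 185 185 185 185 185 185 185 185 185 184 174 170
 170 170 170 169 169 170 170 170 169 169 169 170 170 170]
100 [171 171 171 171 171 171 171 171 171 171 171 171 171 171 171 170 167 175
 185 187 186 186 186 187 186 186 184 184 184 180 162 160 159 159 159 159
 154 149 149 147 146 118  90  97 106 113 117 121 125 129 135 141 147 145
 139 134 130 126 122 117 112 105  98 105 133 147 149 148 148 148 149 149
 148 149 148 147 148 148 148 147 148 148 147 147 148 148 147
[... 340 characters left out ...]
48 148 148 148 147 148 147
 147 147 147 148 147 147 147 147 147 147 146 147 147 146 145 138 118 113
 112 112 113 112 113 112 112 113 112 112 111 112 112 113]
held 145 [116 116 116 117 117 117 117 114  90  78  83  87  90  92  94  96  97  97
  99 102 116 122 124 127 128 131 133 131 130 128 125 123 121 118 117 118
 116 114 113 110 105 101  94  93 126 143 145 146 145 146 145 145 146 146
 145 145]
held 170 [115 115 116 114 115 115 115 112  95  80  81  86  90  95 109 115 119 121
 124 126 128 130 132 134 137 140 142 140 138 137 134 132 130 128 126 123
 120 118 115 111 106 100  92  91 136 143 143 143 143 143 143 142 143 143
 143 143]
N 1 dyaw 0.0 row [0.10,1.53,0.06],[0,-0.0003,0] |d| 15.3mm 0.02deg
```

View pics/w11.png

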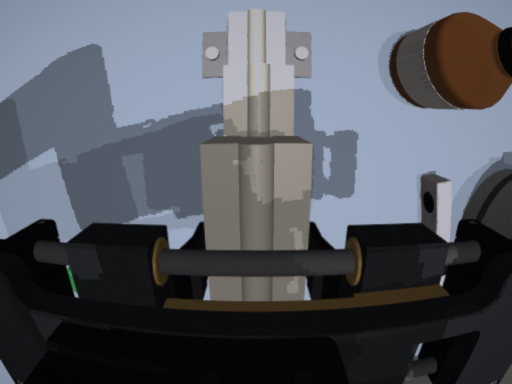

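View pics/s11.png

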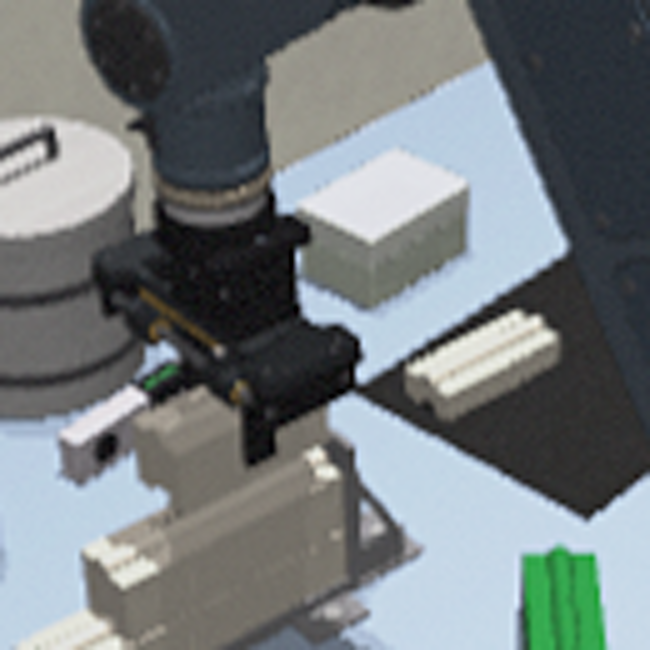

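Held bead column 256.0, course-2 bead 258.4, TCP history says +0.8 to 1.2 mm. I'll shift +0.13 cm and lower it.

```bash
python3 -m pendant '[[[0,1,0.13],[0,0,0],1],[[0,1,0],[0,0,0],1],[[0,0.6,0],[0,0,0],1],[[0,0.3,0],[0,0,0],1],[[0,0,0],[0,0,0],1],[[0,0,0],[0,0,0],1]]'
```

```text
time_s: 21.65
position: [0.536, 0.1632, 0.1952]
tcp_rot: [[-0.121, -0.001, 0.993], [-0.993, -0.0, -0.121], [0.0, -1.0, -0.001]]
force: [-0.8, -0.3, -2.6]
opening: 0.569
```

```bash
python3 -m pendant '[[[0,0.2,0],[0,0,0],1],[[0,0.12,0],[0,0,0],1],[[0,0.07,0],[0,0,0],1],[[0,0,0],[0,0,0],1],[[0,0,0],[0,0,0],1]]'
```

```text
time_s: 22.07
position: [0.5364, 0.1633, 0.1923]
tcp_rot: [[-0.121, 0.001, 0.993], [-0.993, 0.0, -0.121], [-0.0, -1.0, 0.001]]
force: [-0.7, -0.7, 1.8]
opening: 0.572
```

Seated at 192.3 mm (expected 192.2). Sliding to the plate.

```bash
python3 -m pendant '[[[0.2,0,0],[0,0,0],1],[[0.2,0,0],[0,0,0],1],[[0.15,0,0],[0,0,0],1],[[0.1,0,0],[0,0,0],1]]'
```

```text
time_s: 22.4
position: [0.5361, 0.1573, 0.1923]
tcp_rot: [[-0.121, 0.002, 0.993], [-0.993, 0.001, -0.121], [-0.002, -1.0, 0.002]]
force: [0.2, 4.3, 4.2]
opening: 0.572
```

```bash
python3 -m pendant '[[[0.08,0,0],[0,0,0],1],[[0.08,0,0],[0,0,0],1]]'
```

```text
time_s: 22.57
position: [0.5359, 0.1557, 0.1923]
tcp_rot: [[-0.121, 0.002, 0.993], [-0.993, 0.001, -0.121], [-0.002, -1.0, 0.002]]
force: [1.2, 4.7, 4.6]
opening: 0.572
```

```bash
python3 -m pendant '[[[0.06,0,0],[0,0,0],1],[[0.06,0,0],[0,0,0],1]]'
```

```text
time_s: 22.73
position: [0.5358, 0.1545, 0.1923]
tcp_rot: [[-0.121, 0.002, 0.993], [-0.993, 0.001, -0.121], [-0.002, -1.0, 0.002]]
force: [0.8, 5.7, 5.4]
opening: 0.574
```

```bash
python3 -m pendant '[[[0.06,0,0],[0,0,0],1],[[0.06,0,0],[0,0,0],1]]'
```

```text
time_s: 22.9
position: [0.5356, 0.1533, 0.1923]
tcp_rot: [[-0.121, 0.002, 0.993], [-0.993, 0.001, -0.121], [-0.002, -1.0, 0.002]]
force: [0.8, 4.8, 5.5]
opening: 0.577
```

```bash
python3 -m pendant '[[[0.06,0,0],[0,0,0],1],[[0.06,0,0],[0,0,0],1]]'
```

```text
time_s: 23.07
position: [0.5355, 0.1522, 0.1923]
tcp_rot: [[-0.121, 0.002, 0.993], [-0.993, 0.001, -0.121], [-0.002, -1.0, 0.002]]
force: [0.1, 4.8, 4.7]
opening: 0.57
```

```bash
python3 -m pendant '[[[0.05,0,0],[0,0,0],1],[[0.05,0,0],[0,0,0],1]]'
```

```text
time_s: 23.23
position: [0.5355, 0.1519, 0.1923]
tcp_rot: [[-0.122, 0.003, 0.993], [-0.992, 0.003, -0.122], [-0.003, -1.0, 0.002]]
force: [1.4, 9.9, 4.1]
opening: 0.571
```

Contact at y = 151.9 mm (expected about 152.4). One more gentle nudge, then release.

```bash
python3 -m pendant '[[[0.05,0,0],[0,0,0],1],[[0.03,0,0],[0,0,0],1],[[0,0,0],[0,0,0],1]]'
```

```text
time_s: 23.48
position: [0.5356, 0.1518, 0.1923]
tcp_rot: [[-0.123, 0.003, 0.992], [-0.992, 0.004, -0.123], [-0.005, -1.0, 0.003]]
force: [2.7, 10.0, 4.5]
opening: 0.568
```

```bash
python3 -m pendant '[[[0,0,0],[0,0,0],0.6],[[0,0,0],[0,0,0],0.3],[[0,0,0],[0,0,0],0],[[0,0,0],[0,0,0],0],[[0,-2.5,0],[0,0,0],0],[[0,-3.5,0],[0,0,0],0],[[0,-4,0],[0,0,0],0],[[0,0,0],[0,0,0],0],[[0,0,0],[0,0,0],0]]'
python3 - <<'E'
from h import *
s=bot.read_state(); print(s["position"],s["force"])
for n in("side","wrist"):
    c=bot.capture(n);cv2.imwrite(f"pics/{n}12.png",c["img"][:,:,::-1] if n=="wrist" else cv2.resize(c["img"][120:250,180:310,::-1],None,fx=5,fy=5,interpolation=cv2.INTER_CUBIC))
plan([.50,-.15,.33],-6.9,11)
E
```

```text
time_s: 24.23
position: [0.5357, 0.1493, 0.2939]
tcp_rot: [[-0.121, 0.005, 0.993], [-0.993, -0.001, -0.121], [0.0, -1.0, 0.005]]
force: [0.4, 0.9, -0.5]
opening: 0.986
[0.5357 0.1493 0.2939] [ 0.3739  0.8664 -0.4595]
N 11 dyaw 0.0 row [2.74,-0.35,0.02],[0,-0.0001,0] |d| 27.6mm 0.00deg
```

View pics/side12.png

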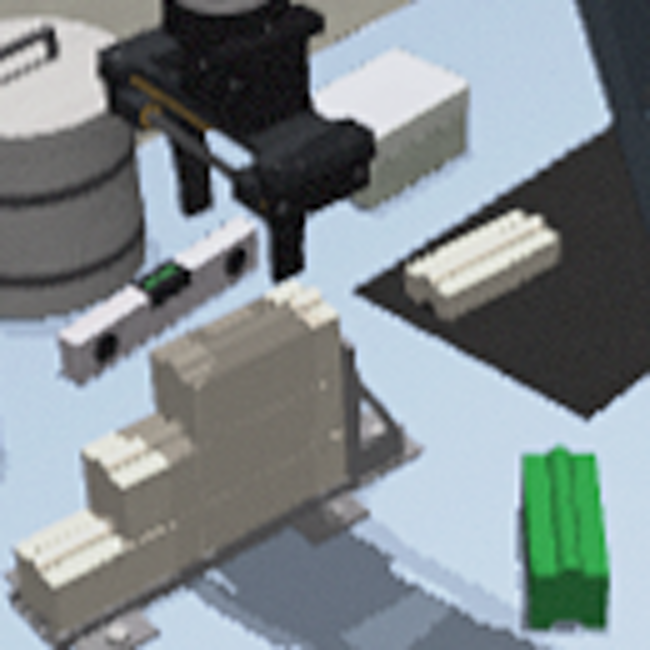

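View pics/wrist12.png

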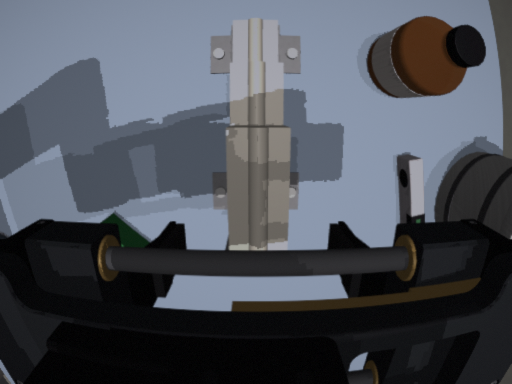

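The third course sits against the plate bridging the joint. I'll move the arm clear for a final check from both fixed cameras.

```bash
python3 -m pendant '[[[0,-2,0],[0,0,0],0],[[2.74,-0.35,0.02],[0,0,0],0],[[2.74,-0.35,0.02],[0,0,0],0],[[2.74,-0.35,0.02],[0,0,0],0],[[2.74,-0.35,0.02],[0,0,0],0],[[2.74,-0.35,0.02],[0,0,0],0],[[2.74,-0.35,0.02],[0,0,0],0],[[2.74,-0.35,0.02],[0,0,0],0],[[2.74,-0.35,0.02],[0,0,0],0],[[2.74,-0.35,0.02],[0,0,0],0],[[2.74,-0.35,0.02],[0,0,0],0],[[2.74,-0.35,0.02],[0,0,0],0],[[0,0,0],[0,0,0],0]]'
python3 - <<'E'
from h import *
c=bot.capture("side");cv2.imwrite("pics/s13.png",cv2.resize(c["img"][155:245,175:275,::-1],None,fx=6.5,fy=6.5,interpolation=cv2.INTER_CUBIC))
T=bot.capture("top");cv2.imwrite("pics/t13.png",cv2.resize(T["img"][140:230,150:390,::-1],None,fx=3.3,fy=3.3,interpolation=cv2.INTER_CUBIC))
E
```

```text
time_s: 25.42
position: [0.4998, -0.1541, 0.3487]
tcp_rot: [[-0.125, -0.002, 0.992], [-0.992, -0.002, -0.125], [0.002, -1.0, -0.002]]
force: [0.1, 1.2, -0.1]
opening: 0.999
```

View pics/s13.png

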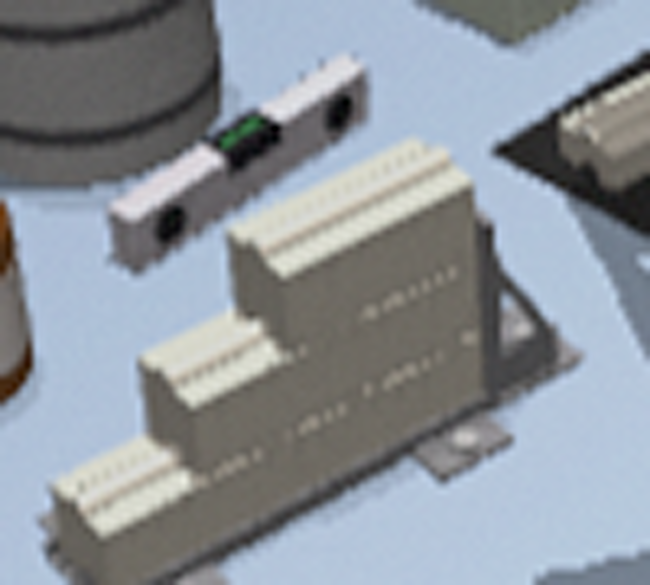

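View pics/t13.png

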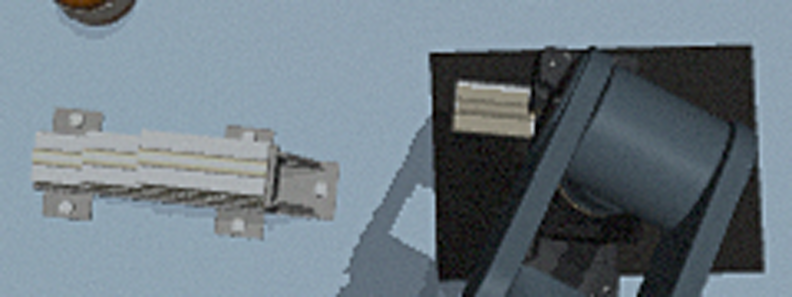

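Run:
```python
from h import *
c=bot.capture("side")
p=np.array([[100,535],[192,405],[283,278]])/6.5-.5+[175,155]
X=np.array([ray(c,q,z)[0] for q,z in zip(p,(.054,.104,.154))])
u=np.array([.1205,.9927]);v=np.array([.9927,-.1205])
print(X, "along",X[:,:2]@u*1000,"across",X[:,:2]@v*1000)
print(np.diff(X[:,:2]@u)*1000)
```

```text
[[0.5295 0.3369 0.054 ]
 [0.5228 0.2768 0.104 ]
 [0.5147 0.219  0.154 ]] along [398.21   337.785  279.3789] across [485.0239 485.6652 484.5575]
[-60.4249 -58.4062]
```

```bash
python3 -c "
from rig import bot
print(bot.read_state()['time_s']); print(bot.hand_in())"
```

```text
25.5667
the job is handed in; nothing more can be done
None
```

I laid the half brick against the end plate, a full brick next to it, and the second full brick on the third course, against the plate and bridging that joint. All three are bead side up. I handed the job in at 25.6 s with the gripper open and clear of everything.

- **Seating:** the bricks came down within 0.2 mm of the expected heights: tool heights of 139.5, 142.0 and 192.3 mm, against 139.6, 142 and 192.2 mm.
- **Closing the joints:** each slide ended with the push rising from about 5–6 N (sliding friction) to 10–11 N and the brick stopping. The two full bricks stopped within about 0.5 mm of where they should meet their neighbours.
- **Final pictures:** no open joints are visible. Brick ends step back 60.4 and 58.4 mm per course where 60 mm is expected, which is within the roughly 3 mm that one pixel covers.

**Disagreements in the checks:**
- The top and wrist cameras differed by 1–2 mm across the wall, so I aligned mainly by the wrist view.
- The half brick probably sits 1–2 mm off the wall's centre line, about the 1.5 mm play in the groove.
- In the last top view the arm hid part of the mat. The visible part of the split brick was in its place, and I did not measure the other items on the bench again.

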